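Test leaf-spring clips and rack the sound ones on the ramp

ROBOT

A 6-joint arm with a two-finger parallel gripper is mounted at the origin on a cart in front of the work surface, level with it; the furniture and walls round the work are solid. World frame = base frame: x ahead of the robot, y to its left, z up, the work surface at z = 0. Lengths are in mm, angles in rad, forces in N, time in s.
With the tool pointing down it reaches from about 275 to 750 mm from the base axis. Payload 10.2 kg.
Tool frame: the origin (TCP) lies between the finger pads; the fingertips stand arm.tcp_to_tips ahead of it and the grasp point (between the pads) lies 2 mm behind it (arm.tcp_to_tips is the distance from the TCP to the fingertips, in mm); z points along the fingers, y is the line along which they close (so a half turn about z gives the same grasp; the last joint's range is limited). The gripper opens to 85 mm and grips with 20 to 120 N. Pads are 22 mm wide; open, the fingers measure 114 mm over their backs; the gripper's body (76 mm by 85 mm) begins 54 mm behind the grasp point. The pads swing forward as they close: fully open they stand 13 mm farther back than shut.
Start: joints at [-1.481, 0.313, 1.498, -0, 1.331, -0.223], TCP at [161.542, -499.535, 248.294] pointing down, gripper open.
Joint ranges: [-2.94, 2.94], [-0.97, 2.17], [0.19, 2.56], [-1.23, 4.37], [0.02, 3.11], [-2.88, 2.88]. Speed limits (rad/s): [2.39, 2.39, 3.01, 3.14, 3.14, 3.14].

INTERFACE

Orientations are given as [roll, pitch, yaw] about the fixed x, y, z axes, in that order (R = Rz(yaw) Ry(pitch) Rx(roll)).
In Python, from workcell import arm, optics gives the robot as it stands. Calls block until the motion is done:
- arm.move_ptp(position, orientation): joint-space move of the TCP to a pose.
- arm.servo_line(position, frame=None, speed=150, contact_N=None): straight line of the TCP; frame=None keeps the orientation; speed is the mean speed in mm/s. With contact_N (N) it stops when the force on the tool has changed by that much, and returns True; else False.
- arm.movej(angles): joint-space move.
- arm.command_gripper(opening, effort=None): finger opening in mm; effort is the grip in N (None keeps the last); returns when the fingers have stopped.
- arm.dwell(seconds).
- arm.ik(position, orientation): joint angles nearest the present ones, or None.
- optics.read_camera(name): name is "scene" or "top"; returns (picture, depth): 400x640x3 uint8, blue, green, red; 400x640 float32, mm along the optical axis (not along the pixel's ray), 0 where there is no reading.
- optics.calibration(name): a dict with "mtx" (3x3 intrinsics, pixels), "R" (3x3) and "t" (3): a world point X has camera coordinates R X + t. Camera axes: x right, y down, z forward; pixel columns grow to the right and rows downward; lengths in mm; the calibration is good to about 2 mm. A picture is of the moment at which its call begins. calibration takes no time and is no camera call.
A pose or a line that the arm cannot do raises arm.PlanningError and nothing moves.
- arm.hand_in(): hands the job in; it is judged then, once.
Readings, each from a call of its own:
- arm.get_time(): time.
- arm.get_joint_positions(): joint angles.
- arm.get_joint_velocities(): joint speeds.
- arm.get_effort(): joint torques, N m.
- arm.get_position(): TCP position.
- arm.get_orientation(): TCP orientation.
- arm.get_wrist_force(): force on the tool from outside, world axes, zero at the start.
- arm.get_ft_torque(): the same for the moment, N m.
- arm.get_width(): finger opening in mm.
- arm.get_finger_force(): force on a finger pad.
Only numpy, scipy, OpenCV 4.12 (cv2) and the standard library are available. Lean on these libraries where they do the work, as an engineer would, in place of code of your own. Each camera call takes 0.05 s, during which the arm holds its last target. There are 200 camera calls.

TASK

Test every spring clip on the bench: press the round pad at the middle of its leaf straight down with about 8 N (never over 15) and see how far the brass telltale is driven down, about 4 mm on a sound clip and about 10 mm on a tired one. Stand the tired clips on the flat reject board; set each sound one on the low end of the ramp and push it, do not carry it, up the slope until its long side rests against the top stop, side by side if there are two. Last, lay the maple strip across the slope, flush against the lower long sides of the sound clips, and leave everything at rest.

Things in the scene. Friction and masses are not known exactly. Their poses are not given: they have to be found in the camera images.
- clip_a: Spring clip: pale wooden block 80 (x) x 34 (y) x 18 mm, 0.18 kg, origin mid-underside; grip across the 34 mm. On a post (12 x 24 mm, mid x = -33) a steel leaf 20 mm wide, top 49 mm up, runs as cantilever from x = -26 to +38 mm. Three or four of the clips a to d are there, all alike, some sound, some tired; absent: None.
- pad_a: Round steel pad, 18 mm wide, 5 mm high, on the middle of clip_a's leaf (clip x = +6, y = 0 mm); origin mid-underside, top 54 mm above the clip's underside at rest. Press it with closed fingertips. 8 N sinks it 2 mm on a sound clip, 6 mm on a tired one; the leaf's stop is at 11 mm (13 N).
- tell_a (a joint): Telltale of clip_a: how far (m) the brass slider (10 x 16 x 8 mm, on a rod at the clip's +x end, under the leaf's tip) has been pushed down; starts near 0, stays where the leaf left it. After 8 N on the pad: about 0.004 if sound, 0.010 if tired.
- clip_b: Spring clip: pale wooden block 80 (x) x 34 (y) x 18 mm, 0.18 kg, origin mid-underside; grip across the 34 mm. On a post (12 x 24 mm, mid x = -33) a steel leaf 20 mm wide, top 49 mm up, runs as cantilever from x = -26 to +38 mm. Three or four of the clips a to d are there, all alike, some sound, some tired; absent: None.
- pad_b: Round steel pad, 18 mm wide, 5 mm high, on the middle of clip_b's leaf (clip x = +6, y = 0 mm); origin mid-underside, top 54 mm above the clip's underside at rest. Press it with closed fingertips. 8 N sinks it 2 mm on a sound clip, 6 mm on a tired one; the leaf's stop is at 11 mm (13 N).
- tell_b (a joint): Telltale of clip_b: how far (m) the brass slider (10 x 16 x 8 mm, on a rod at the clip's +x end, under the leaf's tip) has been pushed down; starts near 0, stays where the leaf left it. After 8 N on the pad: about 0.004 if sound, 0.010 if tired.
- clip_c: Spring clip: pale wooden block 80 (x) x 34 (y) x 18 mm, 0.18 kg, origin mid-underside; grip across the 34 mm. On a post (12 x 24 mm, mid x = -33) a steel leaf 20 mm wide, top 49 mm up, runs as cantilever from x = -26 to +38 mm. Three or four of the clips a to d are there, all alike, some sound, some tired; absent: None.
- pad_c: Round steel pad, 18 mm wide, 5 mm high, on the middle of clip_c's leaf (clip x = +6, y = 0 mm); origin mid-underside, top 54 mm above the clip's underside at rest. Press it with closed fingertips. 8 N sinks it 2 mm on a sound clip, 6 mm on a tired one; the leaf's stop is at 11 mm (13 N).
- tell_c (a joint): Telltale of clip_c: how far (m) the brass slider (10 x 16 x 8 mm, on a rod at the clip's +x end, under the leaf's tip) has been pushed down; starts near 0, stays where the leaf left it. After 8 N on the pad: about 0.004 if sound, 0.010 if tired.
- clip_d: Spring clip: pale wooden block 80 (x) x 34 (y) x 18 mm, 0.18 kg, origin mid-underside; grip across the 34 mm. On a post (12 x 24 mm, mid x = -33) a steel leaf 20 mm wide, top 49 mm up, runs as cantilever from x = -26 to +38 mm. Three or four of the clips a to d are there, all alike, some sound, some tired; absent: None.
- pad_d: Round steel pad, 18 mm wide, 5 mm high, on the middle of clip_d's leaf (clip x = +6, y = 0 mm); origin mid-underside, top 54 mm above the clip's underside at rest. Press it with closed fingertips. 8 N sinks it 2 mm on a sound clip, 6 mm on a tired one; the leaf's stop is at 11 mm (13 N).
- tell_d (a joint): Telltale of clip_d: how far (m) the brass slider (10 x 16 x 8 mm, on a rod at the clip's +x end, under the leaf's tip) has been pushed down; starts near 0, stays where the leaf left it. After 8 N on the pad: about 0.004 if sound, 0.010 if tired.
- slope: Sloping top of the fixed ramp. Origin on its surface, mid-width, at the stop's face; x up the slope (8 deg), y across, z out of it. Stop 22 mm high. Surface from x = -165 mm (9 mm above the bench) to 0, 180 mm wide between 8 mm rails. A clip broadside against the stop has its centre at x = -17 mm; two fit side by side (y -43, +43).
- reject_board: Reject board: flat planked board 180 (x) x 180 (y) x 6 mm fixed on the bench, no rim; origin at the centre of its underside. The ramp stands on one side of the clips and this board on the other, either way about.
- strip: Maple strip, plain and straight, 24 (x) x 170 (y) x 12 mm, 0.06 kg, origin at the centre of its underside; lies at the left or right end of the bench (a flat red pencil, not needed, lies at the other).

How it is judged:
By the outcome, as a careful person would: the job done as asked, in the order asked, and still so for the second after the job is handed in, with the robot touching nothing.
Of clip_a, clip_b, clip_c, clip_d only 3 to 4 are there at a start; the rules pass over those that are not, and their reading is None.
At some moment in a run one of clip_a, clip_b, clip_c, clip_d may be knocked a few centimetres aside while the robot is not near it.
Once in a run the grip may slacken for a moment while it holds something.
It also fails if it takes over 210 s, if anything falls off the work surface, if the arm or the gripper's body presses on something with over 40 N, if the wrist force passes 120 N, or if a joint passes its speed limit or range.

## Working session

There is one attempt and no reset: what is moved stays moved. The work goes in short steps, each a Python script; the robot and the scene stay as the last script left them, time stands still between calls to the robot, and variables do not carry over. Pictures are saved under pics/ and viewed, at most 14 in all, crops included, and the job is handed in when it is done.

```bash
ls; mkdir -p pics
python3 - <<'E'
from workcell import arm, optics
import cv2,numpy as np
for n in ("scene","top"):
    p,d=optics.read_camera(n); cv2.imwrite(f"pics/{n}0.png",p); np.save(f"pics/{n}0.npy",d)
    c=optics.calibration(n); print(n,c["mtx"],c["R"],c["t"], -c["R"].T@c["t"])
print(arm.tcp_to_tips,arm.get_time(),arm.get_orientation(),arm.get_wrist_force())
E
```

```text
pics
scene [[447.85905913   0.         321.0597371 ]
 [  0.         447.85905913 196.23253859]
 [  0.           0.           1.        ]] [[ 0.90117659 -0.43336078  0.00889888]
 [-0.30799689 -0.65465727 -0.69033453]
 [ 0.30498963  0.61937249 -0.72343558]] [-475.79258233  216.09816465 1458.69562727] [  50.44366151 -968.19555876 1208.68636469]
top [[382.5091574    0.         321.19492636]
 [  0.         382.5091574  192.80696539]
 [  0.           0.           1.        ]] [[ 0.01420638 -0.99978891 -0.01484325]
 [-0.9957065  -0.01278727 -0.09167902]
 [ 0.09146987  0.01608195 -0.99567798]] [   6.15813259  534.41196729 1137.1071956 ] [ 428.01894436   -5.29639515 1181.27836649]
17.0 0.1 [-3.14039781e+00 -2.91422009e-04  3.12785904e-01] [-0.04278219 -0.81990849  0.2941643 ]
```

View pics/scene0.png

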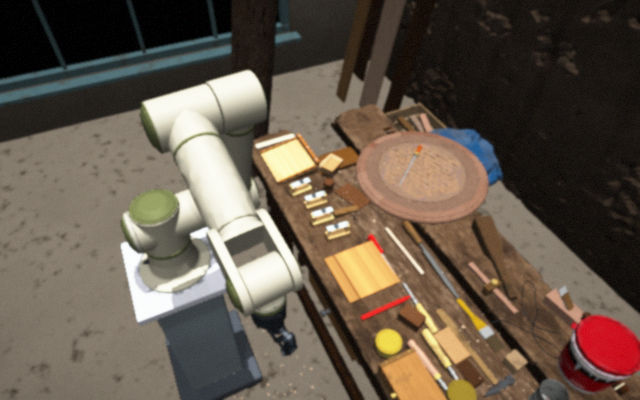

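View pics/top0.png

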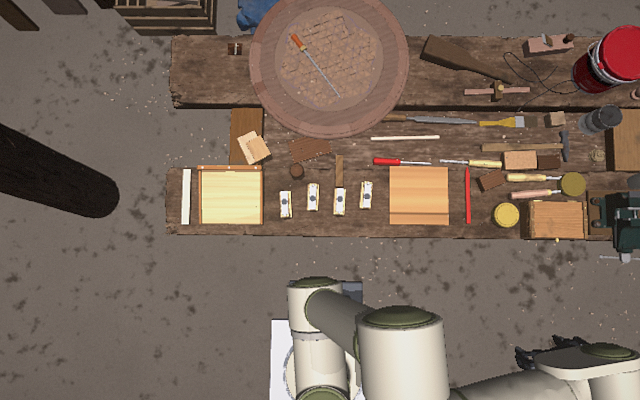

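The top view shows four clips near (285,204), (313,196), (340,201) and (366,194). The ramp is at left (230,195) with its stop at the far edge, the strip is at (186,196), the reject board is at (418,195), and the pencil is at (468,195). I'll zoom in on both.

Run:
```python
import cv2,numpy as np
p=cv2.imread("pics/top0.png"); 
a=cv2.resize(p[155:235,170:400],None,fx=3.4,fy=3.4,interpolation=cv2.INTER_CUBIC)
s=cv2.imread("pics/scene0.png"); b=cv2.resize(s[125:245,245:365],None,fx=2.6,fy=2.6,interpolation=cv2.INTER_CUBIC)
c=np.zeros((a.shape[0]+b.shape[0],a.shape[1],3),np.uint8); c[:a.shape[0]]=a; c[a.shape[0]:,:b.shape[1]]=b
cv2.imwrite("pics/crop0.png",c); print(c.shape)
d=np.load("pics/top0.npy"); print(d[165:232:6,180:400:10].astype(int))
```

```text
(584, 782, 3)
[[2012 2013 1143 1143 1143 1144 1141 1139 1141 1240 1239 1236 1149 1240
  1242 1240 1180 1236 1240 1234 1235 1237]
 [1198 1191 1153 1165 1166 1165 1162 1164 1154 1191 1197 1149 1145 1194
  1196 1189 1177 1189 1189 1188 1186 1182]
 [1197 1183 1160 1167 1165 1167 1165 1166 1155 1190 1190 1194 1191 1192
  1190 1189 1175 1188 1188 1187 1189 1180]
 [1198 1179 1159 1171 1168 1167 1165 1165 1158 1191 1192 1190    0 1143
  1186 1187 1169 1190 1184 1143 1184 1182]
 [1195 1182 1160 1166 1166 1168 1164 1165 1159 1191 1189 1188 1190 1137
  1184 1184 1136 1191 1184 1135 1185 1175]
 [1194 1180 1158 1172 1171 1170 1167 1165 1159 1190 1169 1169 1184 1139
  1186 1187 1132 1186 1174 1131 1185 1174]
 [1187 1181 1166 1171 1169 1169 1167 1168 1159 1185 1168 1166 1184 1131
  1188 1184 1132 1180 1166 1158 1185 1173]
 [1188 1184 1164 1172 1173 1168 1171 1169 1167 1189 1183 1164 1184 1131
  1182    0 1136 1181 1161 1163 1183 1171]
 [1188 1182 1165 1174 1171 1172 1168 1167 1170 1183 1181 1163 1183 1177
  1183 1181 1135 1179 1177 1177 1178 1168]
 [1184 1183 1165 1174 1173 1170 1171 1171 1168 1181 1179 1182 1182 1174
  1180 1182 1179 1180 1174 1171 1172 1173]
 [1186 1184 1185 1181 1180 1179 1181 1174 1178 1178 1176 1177 1177 1180
  1172 1178 1172 1174 1177 1174 1175 1175]
 [1180 1177 1183 1183 1177 1181 1182 1181 1176 1178 1181 1177 1174 1176
  1175 1174 1172 1173 1172 1171 1171 1171]]
```

View pics/crop0.png

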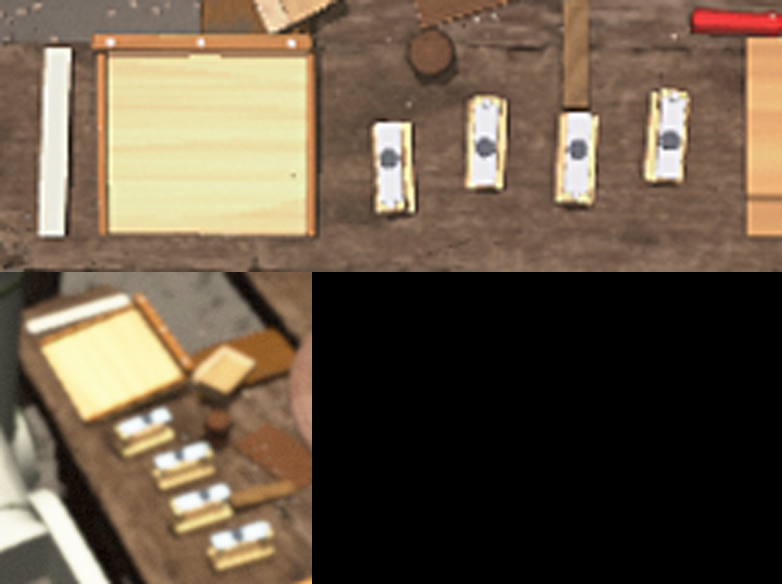

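The crop shows leaves with dark pads. Pad offset from the clip middle gives the sign of clip x: away for clips 1 and 3, towards the robot for clips 2 and 4. Next I'll write the helper file and measure.

```bash
cat > h.py <<'E'
from workcell import arm, optics
import cv2, numpy as np
def ray(cam,u,v):
    c=optics.calibration(cam); R=c["R"]; o=-R.T@c["t"]
    return o, R.T@np.linalg.inv(c["mtx"])@np.array([u,v,1.])
def onplane(cam,u,v,z=0.,n=(0,0,1),p=None):
    n=np.array(n,float); p=np.array([0,0,z]) if p is None else np.array(p)
    o,d=ray(cam,u,v); return o+d*(n@(p-o))/(n@d)
def topclips(img,box=(155,235,262,392),F=4,z0=0):
    """clips between columns: list of dict(pad, centre, yaw) from the top camera"""
    r0,r1,c0,c1=box
    im=cv2.resize(img[r0:r1,c0:c1],None,fx=F,fy=F,interpolation=cv2.INTER_CUBIC)
    V=im.max(2); S=cv2.cvtColor(im,cv2.COLOR_BGR2HSV)[...,1]
    m=cv2.morphologyEx((V>150).astype(np.uint8),cv2.MORPH_CLOSE,np.ones((9*F//2,9*F//2)))
    m=cv2.morphologyEx(m,cv2.MORPH_OPEN,np.ones((13,13)))
    px=lambda q:((q[0]+.5)/F-.5+c0,(q[1]+.5)/F-.5+r0)
    out=[]
    for c in cv2.findContours(m,cv2.RETR_EXTERNAL,cv2.CHAIN_APPROX_NONE)[0]:
        A=cv2.contourArea(c)/F**2
        if A<150: continue
        one=cv2.drawContours(np.zeros_like(m),[c],-1,1,-1)
        leaf=((one>0)&(V>150)&(S<45)).astype(np.uint8)
        leaf=cv2.morphologyEx(leaf,cv2.MORPH_CLOSE,np.ones((9*F//2,9*F//2)))
        er=cv2.erode(one,np.ones((4*F,3*F)))
        w=np.clip(150-V.astype(float),0,None)*er
        ys,xs=np.nonzero(w); ww=w[ys,xs]
        if len(xs)==0: continue
        pad=onplane("top",*px((np.average(xs,weights=ww),np.average(ys,weights=ww))),z=54+z0)
        def rect(mm,z):
            k=max(cv2.findContours(mm,cv2.RETR_EXTERNAL,cv2.CHAIN_APPROX_NONE)[0],key=cv2.contourArea)
            P=np.array([onplane("top",*px(q[0]),z=z+z0)[:2] for q in k],np.float32)
            (cx,cy),(w_,h_),_=R=cv2.minAreaRect(P); b=cv2.boxPoints(R)
            e=[b[1]-b[0],b[2]-b[1]]; e=max(e,key=np.linalg.norm)
            return np.array([cx,cy]),np.arctan2(e[1],e[0]),sorted([w_,h_])
        lc,la,ls=rect(leaf,49); bc,ba,bs=rect(one,30)
        if abs(np.arctan2(np.sin(ba),np.cos(ba)))>np.pi/2: ba+=np.pi
        u=np.array([np.cos(ba),np.sin(ba)]); s=(pad[:2]-bc)@u
        yaw=ba if s>0 else ba+np.pi; yaw=np.arctan2(np.sin(yaw),np.cos(yaw))
        cen=pad[:2]-6*np.array([np.cos(yaw),np.sin(yaw)])
        out.append(dict(A=A,pad=pad[:2],s=s,yaw=yaw,cen=cen,lc=lc,la=la,ls=ls,bc=bc,bs=bs))
    return sorted(out,key=lambda o:-o["pad"][1])
E
python3 - <<'E'
from h import *
np.set_printoptions(precision=1,suppress=True)
p=cv2.imread("pics/top0.png")
for o in topclips(p): print({k:np.round(v,2).tolist() if not np.isscalar(v) else round(float(v),2) for k,v in o.items()})
F=4
def blob(mask,name,z):
    m=cv2.morphologyEx(mask.astype(np.uint8),cv2.MORPH_OPEN,np.ones((3,3)))
    k=max(cv2.findContours(m,cv2.RETR_EXTERNAL,cv2.CHAIN_APPROX_NONE)[0],key=cv2.contourArea)
    b=cv2.boxPoints(cv2.minAreaRect(k)); print(name,"px",b.tolist()); 
    for q in b: print(onplane("top",*q,**z))
hsv=cv2.cvtColor(p,cv2.COLOR_BGR2HSV); V=hsv[...,2]; S=hsv[...,1]
I=np.zeros(V.shape,bool); I[155:235,175:195]=1
blob(I&(V>150),"strip",dict(z=12))
I[:]=0;I[160:235,196:268]=1
print("ramp samp",p[195,230],p[195,200],p[195,264],p[168,230],p[210,420],p[231,230])
blob(I&(V>200)&(S<140),"slope",dict(n=(-np.sin(.1396),0,np.cos(.1396)),p=(330,0,9)))
blob(I&(V>150),"ramp all",dict(z=40))
I[:]=0;I[155:235,380:455]=1
blob(I&(V>150),"board",dict(z=6))
E
```

```text
Traceback (most recent call last):
  File "h.py", line 35, in topclips
    lc,la,ls=rect(leaf,49); bc,ba,bs=rect(one,30)
             ~~~~^^^^^^^^^
  File "h.py", line 30, in rect
    k=max(cv2.findContours(mm,cv2.RETR_EXTERNAL,cv2.CHAIN_APPROX_NONE)[0],key=cv2.contourArea)
ValueError: max() iterable argument is empty
```

```bash
sed -i 's/262,392)/266,386)/; s/if len(xs)==0: continue/if len(xs)==0 or not leaf.any(): continue/' h.py
cat > m.py <<'E'
from h import *
np.set_printoptions(precision=1,suppress=True)
p=cv2.imread("pics/top0.png")
for o in topclips(p): print({k:np.round(v,2).tolist() if not np.isscalar(v) else round(float(v),2) for k,v in o.items()})
def blob(mask,name,z):
    m=cv2.morphologyEx(mask.astype(np.uint8),cv2.MORPH_OPEN,np.ones((3,3)))
    k=max(cv2.findContours(m,cv2.RETR_EXTERNAL,cv2.CHAIN_APPROX_NONE)[0],key=cv2.contourArea)
    b=cv2.boxPoints(cv2.minAreaRect(k)); print(name,"px",np.round(b,1).tolist(),cv2.boundingRect(k)); 
    for q in b: print(onplane("top",*q,**z))
hsv=cv2.cvtColor(p,cv2.COLOR_BGR2HSV); V=hsv[...,2]; S=hsv[...,1]
I=np.zeros(V.shape,bool); I[155:235,175:195]=1
blob(I&(V>150),"strip",dict(z=12))
I[:]=0;I[160:235,196:268]=1
print("ramp samp",p[195,230],p[195,200],p[195,264],p[168,230],p[210,420],p[231,230])
blob(I&(V>200)&(S<140),"slope",dict(n=(-np.sin(.1396),0,np.cos(.1396)),p=(330,0,9)))
blob(I&(V>150),"ramp all",dict(z=40))
I[:]=0;I[155:235,380:455]=1
blob(I&(V>150),"board",dict(z=6))
E
python3 m.py
```

```text
Traceback (most recent call last):
  File "m.py", line 4, in <module>
    for o in topclips(p): print({k:np.round(v,2).tolist() if not np.isscalar(v) else round(float(v),2) for k,v in o.items()})
             ~~~~~~~~^^^
  File "h.py", line 35, in topclips
    lc,la,ls=rect(leaf,49); bc,ba,bs=rect(one,30)
                                     ~~~~^^^^^^^^
  File "h.py", line 31, in rect
    P=np.array([onplane("top",*px(q[0]),z=z+z0)[:2] for q in k],np.float32)
                ~~~~~~~^^^^^^^^^^^^^^^^^^^^^^^^
  File "h.py", line 8, in onplane
    o,d=ray(cam,u,v); return o+d*(n@(p-o))/(n@d)
        ~~~^^^^^^^^^
  File "h.py", line 4, in ray
    c=optics.calibration(cam); R=c["R"]; o=-R.T@c["t"]
ValueError: time passes only in moves, steps and waits
```

```bash
python3 - <<'E'
s=open('h.py').read()
s=s.replace('def ray(','import functools\n@functools.lru_cache\ndef cal(n): return optics.calibration(n)\ndef ray(',1).replace('c=optics.calibration(cam); R','c=cal(cam); R')
open('h.py','w').write(s)
E
python3 m.py
```

```text
{'A': 290.84, 'pad': [499.86, 120.89], 's': 1.34, 'yaw': 0.07, 'cen': [493.88, 120.46], 'lc': [498.78, 121.88], 'la': 0.06, 'ls': [23.22, 75.1], 'bc': [498.55, 120.44], 'bs': [34.83, 81.21]}
{'A': 295.16, 'pad': [515.59, 39.14], 's': -7.02, 'yaw': 3.13, 'cen': [521.59, 39.06], 'lc': [520.26, 38.92], 'la': -0.04, 'ls': [22.18, 76.53], 'bc': [522.6, 38.41], 'bs': [35.53, 82.48]}
{'A': 488.81, 'pad': [535.73, -40.54], 's': -24.81, 'yaw': 3.1, 'cen': [541.72, -40.81], 'lc': [509.78, -42.46], 'la': -0.05, 'ls': [22.58, 76.21], 'bc': [560.41, -43.87], 'bs': [36.25, 182.4]}
{'A': 296.47, 'pad': [525.21, -120.15], 's': -5.3, 'yaw': 3.06, 'cen': [531.19, -120.67], 'lc': [528.98, -122.86], 'la': -0.09, 'ls': [22.17, 76.96], 'bc': [530.37, -121.98], 'bs': [35.9, 83.9]}
strip px [[180.5, 223.89999389648438], [182.1999969482422, 168.8000030517578], [190.3000030517578, 169.0], [188.6999969482422, 224.10000610351562]] (181, 169, 10, 56)
[434.3 443.4  12. ]
[604.9 446.4  12. ]
[604.4 420.8  12. ]
[433.9 418.2  12. ]
ramp samp [179 233 236] [ 78 126 198] [53 67 81] [ 92 144 211] [120 178 236] [ 89 111 137]
slope px [[202.0, 171.0], [260.0, 171.0], [260.0, 223.0], [202.0, 223.0]] (202, 171, 59, 53)
[593.6 372.8  46. ]
[595.7 197.7  46.3]
[440.3 197.1  24.5]
[437.8 373.3  24.1]
ramp all px [[197.0, 165.0], [262.0, 165.0], [262.0, 224.0], [197.0, 224.0]] (197, 165, 66, 60)
[612.7 390.9  40. ]
[615.  193.3  40. ]
[437.2 188.3  40. ]
[434.5 383.   40. ]
board px [[389.0, 166.0], [448.0, 166.0], [448.0, 224.0], [389.0, 224.0]] (389, 166, 60, 59)
[ 622.1 -195.2    6. ]
[ 624.2 -377.     6. ]
[ 445.5 -374.2    6. ]
[ 443.  -194.8    6. ]
```

```bash
python3 - <<'E'
s=open('h.py').read()
i=s.index('    V=im.max(2)'); 
s=s[:i]+'''    V=im.max(2); S=cv2.cvtColor(im,cv2.COLOR_BGR2HSV)[...,1]
    m=((V>150)&(S<45)).astype(np.uint8)
    m=cv2.morphologyEx(m,cv2.MORPH_CLOSE,np.ones((4*F,4*F))); m=cv2.morphologyEx(m,cv2.MORPH_OPEN,np.ones((3*F,3*F)))
    px=lambda q:((q[0]+.5)/F-.5+c0,(q[1]+.5)/F-.5+r0)
    out=[]
    for c in cv2.findContours(m,cv2.RETR_EXTERNAL,cv2.CHAIN_APPROX_NONE)[0]:
        if cv2.contourArea(c)/F**2<80: continue
        P=np.array([onplane("top",*px(q[0]),z=49+z0)[:2] for q in c],np.float32)
        R=cv2.minAreaRect(P); b=cv2.boxPoints(R)
        e=max([b[1]-b[0],b[2]-b[1]],key=np.linalg.norm); u=e/np.linalg.norm(e); cen=np.array(R[0])
        one=cv2.drawContours(np.zeros_like(m),[cv2.convexHull(c)],-1,1,-1)
        w=np.clip(140-V.astype(float),0,None)*cv2.erode(one,np.ones((2*F,2*F)))
        ys,xs=np.nonzero(w)
        if len(xs)==0: continue
        ww=w[ys,xs]; pad=onplane("top",*px((np.average(xs,weights=ww),np.average(ys,weights=ww))),z=54+z0)[:2]
        s=(pad-cen)@u; u=u*np.sign(s)
        out.append(dict(pad=pad,s=abs(s),yaw=np.arctan2(u[1],u[0]),cen=cen,size=sorted(R[1])))
    return sorted(out,key=lambda o:-o["pad"][1])
'''
open('h.py','w').write(s)
m=open('m.py').read().replace('p=(330,0,9)','p=(440,0,9)'); open('m.py','w').write(m)
E
python3 m.py|grep -v board
python3 - <<'E'
from h import *
print(arm.get_time())
# scene cross-check of pads: project pads at z 54
p=cv2.imread("pics/scene0.png"); c=cal("scene")
for o in topclips(cv2.imread("pics/top0.png")):
    X=np.array([*o["pad"],54.]); q=c["mtx"]@(c["R"]@X+c["t"]); u,v=q[:2]/q[2]
    r=p[int(v)-6:int(v)+7,int(u)-6:int(u)+7].max(2).astype(float); w=np.clip(130-r,0,None)
    w*= (np.hypot(*np.mgrid[-6:7,-6:7])<4.2)
    ys,xs=np.nonzero(w); print(u,v,"dark", int(u)-6+np.average(xs,weights=w[ys,xs]),int(v)-6+np.average(ys,weights=w[ys,xs]))
E
```

```text
{'pad': [504.79, 123.25], 's': 5.18, 'yaw': 0.04, 'cen': [499.66, 121.83], 'size': [21.75, 72.5]}
{'pad': [515.49, 39.2], 's': 2.29, 'yaw': 3.11, 'cen': [517.76, 38.37], 'size': [22.1, 72.88]}
{'pad': [514.8, -41.37], 's': 3.58, 'yaw': -0.05, 'cen': [511.12, -43.31], 'size': [22.58, 72.14]}
strip px [[180.5, 223.89999389648438], [182.1999969482422, 168.8000030517578], [190.3000030517578, 169.0], [188.6999969482422, 224.10000610351562]] (181, 169, 10, 56)
[434.3 443.4  12. ]
[604.9 446.4  12. ]
[604.4 420.8  12. ]
[433.9 418.2  12. ]
ramp samp [179 233 236] [ 78 126 198] [53 67 81] [ 92 144 211] [120 178 236] [ 89 111 137]
slope px [[202.0, 171.0], [260.0, 171.0], [260.0, 223.0], [202.0, 223.0]] (202, 171, 59, 53)
[595.8 377.9  30.9]
[597.9 200.4  31.2]
[440.4 199.8   9.1]
[437.9 378.3   8.7]
ramp all px [[197.0, 165.0], [262.0, 165.0], [262.0, 224.0], [197.0, 224.0]] (197, 165, 66, 60)
[612.7 390.9  40. ]
[615.  193.3  40. ]
[437.2 188.3  40. ]
[434.5 383.   40. ]
[ 622.1 -195.2    6. ]
[ 624.2 -377.     6. ]
[ 445.5 -374.2    6. ]
[ 443.  -194.8    6. ]
0.1
301.021801545923 180.66740044099814 dark 300.215935334873 177.36258660508082
313.29655946714223 194.6631147921506 dark 313.00975609756097 191.13170731707316
322.9487918039527 209.90385549253108 dark 321.17277486910996 206.3089005235602
```

Run:
```python
import cv2,numpy as np
p=cv2.imread("pics/top0.png"); 
a=cv2.resize(p[178:222,274:378],None,fx=7.5,fy=7.5,interpolation=cv2.INTER_NEAREST)
cv2.imwrite("pics/crop1.png",a); print(a.shape)
V=p.max(2); print(V[180:214,360:373])
```

```text
(330, 780, 3)
[[130 128 127 129 125 120 108 111 113 115 117 115 129]
 [123 117 110  94 167 233 196 200 192 141 102 112 113]
 [110 156 234 165 185 253 233 222 246 239 237 221 139]
 [100 164 255 203 203 236 224 217 251 228 212 207 162]
 [ 90 157 247 165 199 252 223 150 189 212 229 228 206]
 [ 84 151 246 126 153 255 240 223 229 239 248 232 155]
 [ 95 167 244 128 158 253 241 240 240 242 238 215 164]
 [ 96 168 253 206 167 251 240 238 239 242 234 182 179]
 [108 183 252 231 188 249 240 236 237 242 240 223 159]
 [126 211 248 228 197 247 239 238 238 242 245 236 127]
 [133 228 245 228 201 245 240 237 237 242 237 189 105]
 [135 233 242 232 223 244 240 239 238 243 236 166 111]
 [158 247 243 237 233 249 247 248 245 246 244 216  93]
 [160 253 232 201 230 210 185 176 203 240 249 234  83]
 [153 255 230 167 196 132 118 111 130 197 255 237  96]
 [150 255 235 146 132 114 118 115 111 131 223 242  96]
 [155 255 235 129 164 121 123 124 119 127 193 216  96]
 [164 255 230 118 146 116 119 118 114 133 202 200 107]
 [174 253 233 187 217  86  96 105 111 175 241 189 102]
 [190 249 227 187 254 229 233 234 235 240 245 165 100]
 [212 246 227 192 249 245 242 243 248 245 235 129 111]
 [226 243 227 197 246 239 237 239 243 243 223 104 119]
 [247 241 232 222 243 237 237 237 242 236 184 123 116]
 [250 240 234 225 241 237 237 238 242 243 216 104 121]
 [250 238 233 225 242 238 237 238 243 244 231  81 122]
 [252 240 238 245 244 241 240 241 242 245 236  90 113]
 [255 245 240 237 233 250 255 255 253 249 238  95 108]
 [238 243 250 207 196 208 190 183 194 226 211 101 113]
 [126 139 151 118 107 102  92  95 122 168 154 108 114]
 [ 88  83  56  54  61  66  69  70  77 107 118 113 110]
 [112 116 113 113 115 116 114 108 103 107 119 116 117]
 [125 129 127 126 122 124 125 126 120 125 120 119 121]
 [124 116 115 116 118 119 114 122 117 113 114 116 117]
 [131 135 128 123 133 124 119 116 112 114 115 111 110]]
```

View pics/crop1.png

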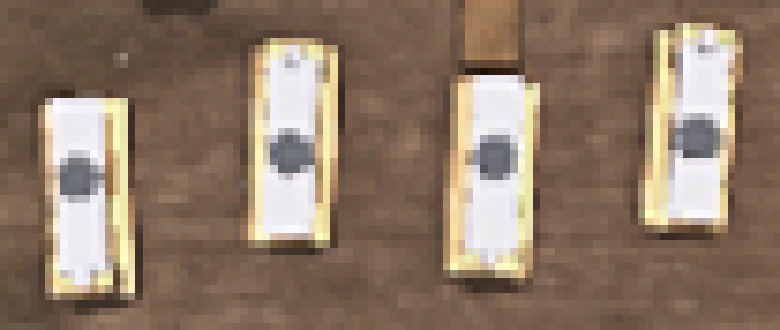

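Each pad is a clear grey disc, at about (284,201), (312,198), (339.5,199) and (366.5,196). The posts are at the near end for clips 1 and 3 (yaw about 0) and at the far end for 2 and 4 (yaw about π). I'll switch to detecting by pad first.

```bash
python3 - <<'E'
s=open('h.py').read()
i=s.index('    m=((V>150)'); 
s=s[:i]+'''    px=lambda q:((q[0]+.5)/F-.5+c0,(q[1]+.5)/F-.5+r0)
    k=np.ones((F,F)); out=[]
    L=cv2.morphologyEx(((V>165)&(S<45)).astype(np.uint8),cv2.MORPH_OPEN,np.ones((2*F,2*F)))
    D=cv2.morphologyEx(((V<165)&(S<75)).astype(np.uint8),cv2.MORPH_OPEN,np.ones((2*F,2*F)))
    for c in cv2.findContours(D,cv2.RETR_EXTERNAL,cv2.CHAIN_APPROX_NONE)[0]:
        A=cv2.contourArea(c)/F**2
        if not 12<A<60: continue
        d=cv2.drawContours(np.zeros_like(D),[c],-1,1,-1)
        ring=cv2.dilate(d,np.ones((5*F,5*F)))-cv2.dilate(d,k)
        if L[ring>0].mean()<.35: continue
        mm=cv2.moments(c); pp=(mm["m10"]/mm["m00"],mm["m01"]/mm["m00"])
        pad=onplane("top",*px(pp),z=54+z0)[:2]
        one=cv2.circle(np.zeros_like(D),(int(pp[0]),int(pp[1])),15*F,1,-1)
        ys,xs=np.nonzero(L*one)
        n,lab=cv2.connectedComponents(cv2.dilate(L*one|d,np.ones((F,F)))); ok=lab[ys,xs]==lab[int(pp[1]),int(pp[0])]
        P=np.array([onplane("top",*px(q),z=49+z0)[:2] for q in zip(xs[ok][::3],ys[ok][::3])],np.float32)
        R=cv2.minAreaRect(P); b=cv2.boxPoints(R)
        e=max([b[1]-b[0],b[2]-b[1]],key=np.linalg.norm); u=e/np.linalg.norm(e); cen=np.array(R[0])
        s=(pad-cen)@u; u=u*np.sign(s)
        out.append(dict(pad=pad,A=A,s=abs(s),yaw=np.arctan2(u[1],u[0]),cen=pad-6*u,lc=cen,size=sorted(R[1])))
    return sorted(out,key=lambda o:-o["pad"][1])
'''
open('h.py','w').write(s)
E
python3 m.py|head -6
```

```text
{'pad': [504.43, 122.28], 'A': 19.91, 's': 4.76, 'yaw': 0.04, 'cen': [498.44, 122.06], 'lc': [499.67, 122.31], 'size': [21.2, 73.93]}
{'pad': [515.24, 38.15], 'A': 22.03, 's': 4.99, 'yaw': 3.11, 'cen': [521.24, 37.96], 'lc': [520.25, 38.81], 'size': [21.52, 75.03]}
{'pad': [514.6, -42.51], 'A': 20.84, 's': 4.09, 'yaw': -0.05, 'cen': [508.61, -42.23], 'lc': [510.53, -41.97], 'size': [21.47, 73.51]}
{'pad': [523.22, -121.41], 'A': 25.31, 's': 3.41, 'yaw': 3.06, 'cen': [529.2, -121.91], 'lc': [526.53, -122.62], 'size': [21.36, 71.77]}
strip px [[180.5, 223.89999389648438], [182.1999969482422, 168.8000030517578], [190.3000030517578, 169.0], [188.6999969482422, 224.10000610351562]] (181, 169, 10, 56)
[434.3 443.4  12. ]
```

```bash
cat >> h.py <<'E'
DOWN=[np.pi,0,0]
def press(x,y):
    arm.move_ptp([x,y,110],DOWN); arm.servo_line([x,y,76],speed=80); arm.dwell(.15)
    f0=arm.get_wrist_force()[2]; z=76.; log=[]
    while z>57:
        z-=.5; arm.servo_line([x,y,z],speed=12)
        f=arm.get_wrist_force()[2]-f0
        if f>.8 or log: log.append((round(arm.get_position()[2],2),round(f,1)))
        if f>6:
            arm.dwell(.1); f=arm.get_wrist_force()[2]-f0; log.append((round(arm.get_position()[2],2),round(f,1)))
            if f>7.3: break
            z+=.3
    arm.servo_line([x,y,110],speed=120)
    return log
def look(n,save=None,**k):
    p,d=optics.read_camera("top")
    if save: cv2.imwrite(save,p)
    r=topclips(p,**k)
    for o in r: print(n,np.round(o["pad"],1),"cen",np.round(o["lc"],1),round(o["yaw"],3),"s",round(o["s"],1))
    return r
E
python3 - <<'E'
from h import *
arm.command_gripper(0)
r=look("a")
print(arm.get_time())
log=press(*r[-1]["pad"]); print(log,arm.get_time())
look("b")
E
```

```text
a [504.4 122.3] cen [499.7 122.3] 0.046 s 4.7
a [515.3  38.2] cen [520.2  38.9] 3.114 s 5.0
a [514.6 -42.5] cen [510.5 -42. ] -0.047 s 4.1
a [ 523.2 -121.4] cen [ 528.4 -122.7] 3.054 s 5.3
0.9167
[(np.float64(70.6), np.float64(1.7)), (np.float64(70.13), np.float64(4.1)), (np.float64(69.7), np.float64(5.4)), (np.float64(69.34), np.float64(6.8)), (np.float64(69.35), np.float64(7.7))] 7.6833
b [504.2 122.1] cen [499.6 121.7] 0.071 s 4.7
b [515.3  38.1] cen [520.   39.1] 3.123 s 4.6
b [514.2 -43. ] cen [509.8 -58.7] 0.006 s 4.6
b [ 643.3 -124.9] cen [ 621.3 -117.7] -0.437 s 23.0
```

Run:
```python
from h import *
for y0 in (-42.5,38.2,122.3):
    r=[o for o in look(y0) if abs(o["pad"][1]-y0)<25 and o["s"]<8]
    if not r: print("lost",y0); break
    print([(float(a),float(b)) for a,b in press(*r[0]["pad"])],arm.get_time())
look("end","pics/t1.png")
```

```text
-42.5 [504.4 122.1] cen [499.6 121.8] 0.071 s 4.8
-42.5 [515.3  38.1] cen [518.9  39.1] 3.121 s 3.6
-42.5 [514.2 -43. ] cen [509.8 -59. ] 0.011 s 4.6
-42.5 [ 642.3 -126.7] cen [ 621.  -117.7] -0.454 s 23.1
[(70.2, 3.1), (69.79, 5.3), (69.41, 6.5), (69.44, 5.7), (69.33, 6.6), (69.32, 6.2), (69.18, 7.5), (69.17, 7.5)] 13.7167
38.2 [504.5 122.1] cen [499.6 121.5] 0.076 s 4.9
lost 38.2
end [504.4 122.1] cen [499.6 121.5] 0.081 s 4.9
```

Run:
```python
from h import *
arm.move_ptp([400,-120,220],DOWN)
r=look("e","pics/t2.png"); print(arm.get_time())
for y0 in (122.3,38.2):
    q=[o for o in r if abs(o["pad"][1]-y0)<40 and o["s"]<8]
    if not q: print("lost",y0); break
    print([(float(a),float(b)) for a,b in press(*q[0]["pad"])],arm.get_time())
```

```text
e [504.4 122.3] cen [499.6 121.6] 0.074 s 4.8
e [515.2  38. ] cen [520.   39.1] 3.124 s 4.7
e [514.6 -42.5] cen [510.5 -42.3] -0.035 s 4.2
e [ 523.2 -121.3] cen [ 526.5 -122.5] 3.056 s 3.3
e [ 468.3 -170.4] cen [ 451.9 -158.2] -2.09 s 2.5
14.6083
[(74.47, 2.2), (73.97, 0.9), (73.46, 1.0), (72.97, 0.7), (72.47, -0.6), (71.97, 1.0), (71.46, 1.3), (70.98, -0.0), (70.59, 1.6), (70.12, 2.1), (69.66, 3.3), (69.21, 4.8), (68.74, 5.4), (68.33, 5.7), (67.91, 6.5), (67.91, 8.0)] 21.2833
[(70.04, 2.8), (69.5, 4.1), (69.01, 4.2), (68.54, 4.3), (68.12, 6.0), (67.68, 6.7), (67.67, 6.7), (67.53, 7.6), (67.54, 7.9)] 27.65
```

The two right-hand clips read clearly stiff, but the two left ones are ambiguous. I'll press one of those again with averaged forces.

```bash
cat >> h.py <<'E'
def favg(n=8):
    v=[]
    for _ in range(n): arm.dwell(.03); v.append(arm.get_wrist_force()[2])
    return float(np.mean(v))
def press2(x,y,zs,fmax=8.6):
    arm.move_ptp([x,y,100],DOWN); arm.servo_line([x,y,74],speed=80); arm.dwell(.2)
    f0=favg(); log=[]
    for z in zs:
        arm.servo_line([x,y,z],speed=10); f=favg()-f0
        log.append((round(float(arm.get_position()[2]),2),round(f,2)))
        if f>fmax-.9: break
    arm.servo_line([x,y,100],speed=120); return log
E
python3 - <<'E'
from h import *
t=arm.get_time()
print(press2(515.2,38,np.arange(71,62,-.75)),arm.get_time()-t)
arm.move_ptp([400,-120,220],DOWN)
look("e","pics/t3.png")
p,_=optics.read_camera("scene"); cv2.imwrite("pics/s3.png",cv2.resize(p[165:250,280:360],None,fx=7,fy=7,interpolation=cv2.INTER_CUBIC))
E
```

```text
[(71.04, -0.13), (70.28, 1.03), (69.51, 2.93), (68.75, 4.43), (68.08, 5.94), (67.44, 6.94), (66.75, 7.92)] 5.441700000000004
e [503.7 121.7] cen [499.5 121.5] 0.076 s 4.2
e [515.7  38.1] cen [521.5  39.1] 3.125 s 5.8
e [514.6 -42.5] cen [510.5 -42.1] -0.044 s 4.2
e [ 497.7 -126.1] cen [ 508.8 -128. ] 3.035 s 11.2
e [ 467.5 -169.2] cen [ 451.3 -158. ] -2.134 s 0.8
```

View pics/s3.png

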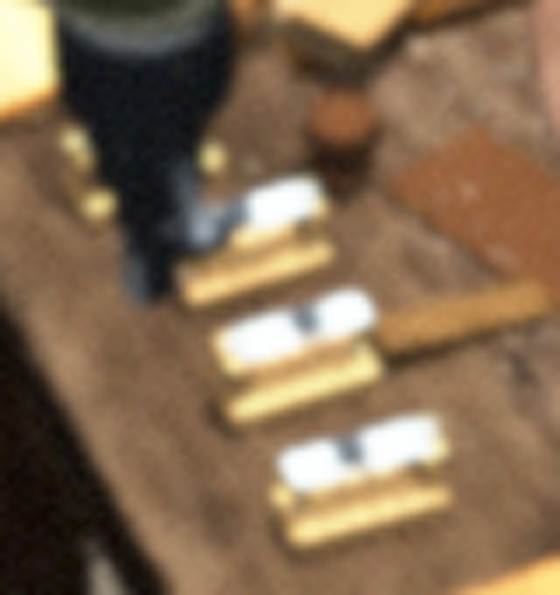

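The three visible clips stand upright. Clip 4, the lowest, has been knocked about 25 mm towards the robot. I'll check the others with averaged presses from a clear parking pose.

Run:
```python
from h import *
t=arm.get_time()
arm.move_ptp([330,-280,260],DOWN)
r=look("e","pics/t4.png")
for o in (r[-1],r[2],r[0]):
    if o["s"]<8: print(np.round(o["pad"]),press2(*o["pad"],np.arange(71,62,-.75),8.2),arm.get_time())
arm.move_ptp([330,-280,260],DOWN); arm.command_gripper(60)
look("f","pics/t5.png"); print(arm.get_time())
```

```text
e [503.8 122. ] cen [499.8 121.7] 0.074 s 4.0
e [515.6  38.2] cen [521.4  38.8] 3.113 s 5.8
e [514.6 -42.5] cen [510.5 -42. ] -0.047 s 4.1
e [ 497.6 -126. ] cen [ 503.5 -127.4] 3.038 s 5.9
[ 498. -126.] [(70.98, 0.23), (70.31, 2.93), (69.71, 6.0), (69.11, 8.72)] 39.6
[515. -43.] [(71.02, 0.01), (70.36, 2.63), (69.78, 5.11), (69.27, 7.06), (68.75, 9.73)] 44.175
[504. 122.] [(71.05, 0.1), (70.36, 1.46), (69.66, 2.9), (68.86, 4.68), (68.17, 5.91), (67.57, 6.45), (66.92, 7.92)] 50.0667
f [503.3 121.3] cen [499.4 121.5] 0.074 s 3.9
f [515.7  38.3] cen [521.4  38.8] 3.116 s 5.7
f [514.6 -42.5] cen [510.5 -42. ] -0.046 s 4.1
f [ 497.5 -126. ] cen [ 503.5 -127.3] 3.051 s 6.1
52.425
```

Clips 1 and 2 (y = 122, 38) are tired at about 1.9 N/mm. Clips 3 and 4 (y = -42, -126) are sound at about 4.2 N/mm. Next, clip 2 goes to the board.

```bash
cat >> h.py <<'E'
def wrap(a): return (a+np.pi/2)%np.pi-np.pi/2
PARK=[330,-280,260]
def grab(o,zup=100):
    c=(o["lc"]+o["pad"]-6*np.array([np.cos(o["yaw"]),np.sin(o["yaw"])]))/2
    ori=[np.pi,0,wrap(o["yaw"])]
    arm.command_gripper(62)
    arm.move_ptp([*c,zup],ori); print("down contact",arm.servo_line([*c,17.5],speed=90,contact_N=8),arm.get_position()[2])
    arm.command_gripper(20,effort=70); print("w",arm.get_width())
    arm.servo_line([*c,zup],speed=150); print("lift w",arm.get_width(),arm.get_finger_force())
    return c,ori
E
python3 - <<'E'
from h import *
r=look("f")
o=[o for o in r if abs(o["pad"][1]-38)<25][0]
c,ori=grab(o)
T=[530,-322]
arm.servo_line([*T,100],frame=ori,speed=220) if 0 else arm.servo_line([*T,100],speed=220)
print("carry w",arm.get_width(),arm.get_finger_force())
print(arm.servo_line([*T,24.5],speed=80,contact_N=5),arm.get_position())
arm.command_gripper(60); arm.servo_line([*T,110],speed=200)
print(arm.get_time())
arm.move_ptp([330,-150,260],DOWN)
look("g","pics/t6.png",box=(155,235,266,470))
E
```

```text
f [503.3 121.3] cen [499.4 121.5] 0.074 s 3.9
f [515.6  38.4] cen [521.4  38.8] 3.115 s 5.7
f [514.6 -42.5] cen [510.5 -42. ] -0.047 s 4.1
f [ 497.5 -126.1] cen [ 503.4 -127.4] 3.033 s 6.1
down contact False 18.00960893931122
w 32.22999180086947
lift w 32.647796992276255 69.6294093132019
carry w 31.94092051677623 69.63050723075867
True [ 529.56684206 -321.68061138   24.29348876]
60.0
g [503.3 121.3] cen [499.4 121.6] 0.071 s 3.9
g [514.6 -42.6] cen [510.5 -42.1] -0.045 s 4.2
g [ 497.6 -126. ] cen [ 503.4 -127.6] 3.04 s 5.9
g [ 523.9 -323.2] cen [ 529.3 -323.4] 3.128 s 5.4
```

Run:
```python
from h import *
r=look("f")
o=[o for o in r if abs(o["pad"][1]-121)<25][0]
c,ori=grab(o)
T=[530,-246]
arm.servo_line([*T,100],speed=220)
print("carry w",arm.get_width(),arm.get_finger_force())
print(arm.servo_line([*T,24.5],speed=80,contact_N=5),arm.get_position())
arm.command_gripper(58); arm.servo_line([*T,110],speed=200)
print(arm.get_time())
arm.move_ptp([330,-150,260],DOWN)
look("g","pics/t7.png",box=(155,235,266,470))
```

```text
f [503.3 121.3] cen [499.1 121.6] 0.069 s 4.2
f [514.6 -42.5] cen [510.5 -42. ] -0.046 s 4.1
f [ 497.6 -126.1] cen [ 503.5 -127.4] 3.039 s 6.0
down contact False 18.002503093734592
w 32.28113179799364
lift w 32.41359110451456 69.53221678733826
carry w 32.47509511930595 69.53619003295898
True [ 529.53494204 -245.71203305   24.29133922]
68.6417
g [514.6 -42.5] cen [510.5 -42. ] -0.047 s 4.1
g [ 497.5 -126. ] cen [ 503.5 -127.5] 3.038 s 6.2
g [ 535.5 -246.7] cen [ 530.2 -247.9] 0.06 s 5.4
g [ 523.7 -323.2] cen [ 529.7 -323.4] 3.128 s 6.0
```

```bash
cat >> h.py <<'E'
from scipy.spatial.transform import Rotation as Rn
def rampfit():
    p=cv2.imread("pics/t7.png"); F=4; r0,c0=155,190
    im=cv2.resize(p[r0:235,c0:275],None,fx=F,fy=F,interpolation=cv2.INTER_CUBIC).astype(int)
    m=(im[...,0]>128).astype(np.uint8)   # blue channel splits pale slope from orange rails
    m=cv2.morphologyEx(cv2.morphologyEx(m,cv2.MORPH_CLOSE,np.ones((9,9))),cv2.MORPH_OPEN,np.ones((15,15)))
    k=max(cv2.findContours(m,cv2.RETR_EXTERNAL,cv2.CHAIN_APPROX_NONE)[0],key=cv2.contourArea)[:,0]
    n=(-np.sin(np.radians(8)),0,np.cos(np.radians(8)))
    P=np.array([onplane("top",(q[0]+.5)/F-.5+c0,(q[1]+.5)/F-.5+r0,n=n,p=(438,0,9)) for q in k])
    lo,hi=P.min(0),P.max(0); res=[]
    for ax,e in ((0,lo[0]),(0,hi[0]),(1,lo[1]),(1,hi[1])):
        o=1-ax; mid=(lo[o]+hi[o])/2
        s=(abs(P[:,ax]-e)<6)&(abs(P[:,o]-mid)<60)
        a,b=np.polyfit(P[s,o]-mid,P[s,ax],1); res.append((round(b,1),round(a,4),int(s.sum())))
    return res
E
python3 -c "
from h import *
print('xlo xhi ylo yhi',rampfit())"
```

```text
xlo xhi ylo yhi [(np.float64(439.4), np.float64(0.0066), 156), (np.float64(595.6), np.float64(-0.0102), 158), (np.float64(201.5), np.float64(0.0038), 159), (np.float64(379.4), np.float64(0.0035), 159)]
```

```bash
cat >> h.py <<'E'
A8=np.radians(8); SO=np.array([600,290.4,32.]); SX=np.array([np.cos(A8),0,np.sin(A8)]); SZ=np.array([-np.sin(A8),0,np.cos(A8)])
def sl(x,y,z): return SO+SX*x+np.array([0,1,0])*y+SZ*z
def unsl(P): d=np.array(P)-SO; return np.array([d@SX,d[1],d@SZ])
PUSH=Rn.from_matrix(np.c_[SX,[0,-1,0],-SZ]).as_euler("xyz")
PLACE=Rn.from_matrix(np.c_[[0,1,0],SX,-SZ]).as_euler("xyz")
def toramp(o,y):
    c,ori=grab(o,80)
    arm.servo_line([470,120,85],speed=220)
    arm.move_ptp(sl(-138,y,60),PLACE); print("carry w",arm.get_width(),arm.get_finger_force())
    print(arm.servo_line(sl(-138,y,18.),speed=60,contact_N=4),unsl(arm.get_position()))
    arm.command_gripper(56); arm.servo_line(sl(-138,y,80),speed=200)
def pushup(y,x1=-36,dw=40,xs=-182,N=6,xm=-62):
    arm.command_gripper(dw)
    arm.move_ptp(sl(xs,y,70),PUSH); arm.servo_line(sl(xs,y,21),speed=120)
    a=arm.servo_line(sl(xm,y,21),speed=50,contact_N=12); 
    b=arm.servo_line(sl(x1,y,21),speed=12,contact_N=N); q=unsl(arm.get_position()); print("push",a,b,q,arm.get_wrist_force())
    arm.servo_line(sl(q[0]-12,y,21),speed=80); arm.servo_line(sl(q[0]-12,y,90),speed=200)
E
python3 - <<'E'
from h import *
print(PUSH,PLACE,arm.ik(sl(-138,43,60),PLACE),arm.ik(sl(-182,43,60),PUSH),arm.ik(sl(-36,43,21),PUSH))
r=look("f")
o=[o for o in r if abs(o["pad"][1]+42)<25][0]
toramp(o,43); print(arm.get_time())
arm.move_ptp([330,-80,260],DOWN)
look("g","pics/t8.png",box=(155,235,198,385))
p,_=optics.read_camera("scene"); cv2.imwrite("pics/s8.png",p)
a=cv2.imread("pics/t8.png")
cv2.imwrite("pics/v8.png",np.hstack([cv2.resize(a[155:235,175:275],(400,320)),cv2.resize(p[120:200,245:345],(400,320))]))
E
```

```text
[ 3.14159265 -0.13962634  0.        ] [3.00196631 0.         1.57079633] [ 0.45081647  0.54783672  1.65995369 -0.0838405   0.8097284   0.50488833] [ 0.48969992  0.49961228  1.76610477 -0.09569345  0.75477025  2.12625384] [ 0.37572201  0.73962064  1.38351119 -0.06579249  0.8895208   1.98466319]
f [514.6 -42.6] cen [510.5 -42. ] -0.046 s 4.1
f [ 497.6 -126. ] cen [ 503.5 -127.5] 3.039 s 6.0
down contact False 18.04090131045316
w 32.14621425075227
lift w 32.664318873172206 69.60999011993408
carry w 32.53852109491425 69.6209442615509
True [-138.60748108   42.61838471   17.87726174]
76.3
g [455.4 339.6] cen [456.9 336.6] 1.585 s 3.0
g [ 497.5 -126. ] cen [ 503.5 -127.3] 3.051 s 6.1
```

View pics/v8.png

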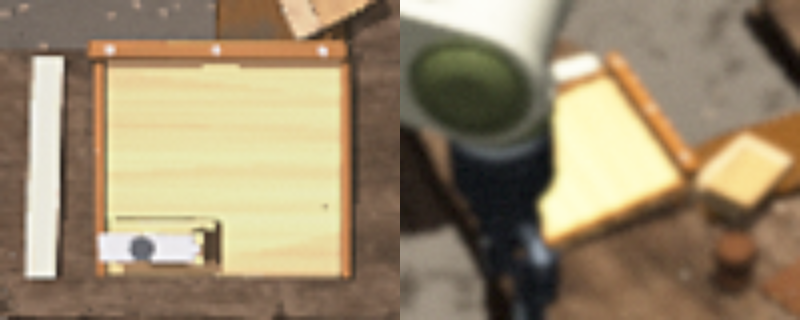

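The clip sits square at the low end, with its pad at crop (142,248). Now I'll push it up.

Run:
```python
from h import *
pushup(40); print(arm.get_time())
arm.move_ptp([330,-80,260],DOWN)
r=look("g","pics/t9.png",box=(155,235,198,385),z0=28)
a=cv2.imread("pics/t9.png")
cv2.imwrite("pics/v9.png",cv2.resize(a[155:235,175:275],(500,400),interpolation=cv2.INTER_CUBIC))
```

```text
push False True [-45.58393816  39.82902127  20.45880348] [ 0.09433059 -0.53924909 -0.18377793]
85.325
g [575.1 336. ] cen [576.6 332.7] 1.583 s 3.4
g [ 495.9 -123. ] cen [ 501.6 -124.4] 3.038 s 5.8
```

View pics/v9.png

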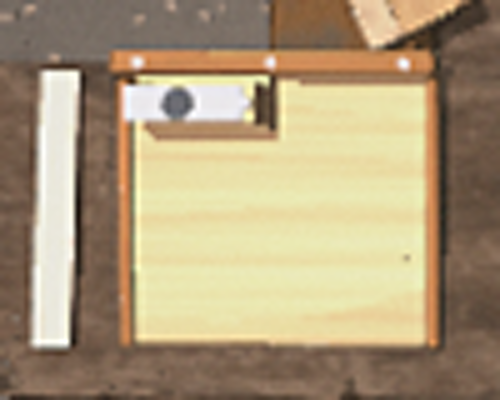

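The clip is at the top, with its pad at crop (177,102), but the gap at the stop isn't certain. I'll give it a short firmer push, then bring the second clip.

Run:
```python
from h import *
pushup(40,x1=-38,xs=-62,xm=-50,N=12); print(arm.get_time())
arm.move_ptp([330,-80,260],DOWN)
r=look("g",box=(155,235,198,385))
o=[o for o in r if abs(o["pad"][1]+126)<45][0]
toramp(o,-47); print(arm.get_time())
arm.move_ptp([330,-80,260],DOWN)
look("g","pics/t10.png",box=(155,235,198,385),z0=13)
```

```text
push False True [-45.48526587  39.92978245  20.38319044] [-0.03951527 -0.2149163   0.28977878]
91.4583
g [578.9 344.7] cen [580.3 341.2] 1.583 s 3.5
g [ 497.5 -126.1] cen [ 503.5 -127.4] 3.034 s 6.1
down contact False 18.041733186180746
w 32.23498732698316
lift w 32.456935393704434 69.61987495422363
carry w 32.333624923973176 69.61989641189575
True [-138.62872985  -47.25018024   17.75910607]
100.4083
g [577.2 340.7] cen [578.6 337.3] 1.583 s 3.4
g [455.6 235.1] cen [455.9 241.2] -1.569 s 6.1
```

Clip 1 is firmly against the stop, since a 12 N push moved it only 0.1 mm. The second clip sits about 1 to 2 mm from the rail, so I'll regrip it and shift it 4 mm inward before pushing.

Run:
```python
from h import *
arm.move_ptp(sl(-138.6,-47,80),PLACE); arm.servo_line(sl(-138.6,-47,19),speed=120)
arm.command_gripper(20,effort=70); print(arm.get_width())
arm.servo_line(sl(-138.6,-47,23),speed=50); arm.servo_line(sl(-138.6,-43,23),speed=50)
arm.servo_line(sl(-138.6,-43,18),speed=40,contact_N=4); arm.command_gripper(56); arm.servo_line(sl(-138.6,-43,80),speed=200)
pushup(-45,N=9); print(arm.get_time())
arm.move_ptp([330,-80,260],DOWN)
look("g","pics/t11.png",box=(155,235,198,385),z0=28)
a=cv2.imread("pics/t11.png")
cv2.imwrite("pics/v11.png",cv2.resize(a[155:235,175:275],(600,480),interpolation=cv2.INTER_CUBIC))
```

```text
32.08656230508419
push False True [-44.92462333 -45.13497414  20.49568842] [ 0.75426837 -1.56624969 -0.03266924]
112.8833
g [575.2 336. ] cen [576.6 332.7] 1.583 s 3.3
g [575.9 239.5] cen [577.2 246.4] -1.559 s 6.8
```

View pics/v11.png

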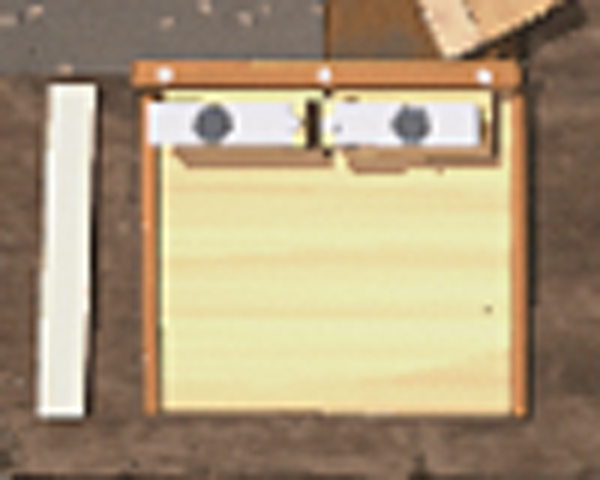

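Both clips are against the stop, with pads at crop (213,122) and (412,123). Now the strip.

Run:
```python
from h import *
c=[519,432]; ori=[np.pi,0,.0164]
arm.command_gripper(50)
arm.move_ptp([*c,110],ori); print(arm.servo_line([*c,17.5],speed=100,contact_N=8),arm.get_position())
arm.command_gripper(10,effort=60); print(arm.get_width())
arm.servo_line([*c,110],speed=180); print("lift",arm.get_width(),arm.get_finger_force())
arm.move_ptp(sl(-105,0,75),PLACE); print("carry",arm.get_width(),arm.get_finger_force())
print(arm.servo_line(sl(-105,0,17.5),speed=50,contact_N=4),unsl(arm.get_position()))
arm.command_gripper(44); arm.servo_line(sl(-105,0,80),speed=200)
print(arm.get_time())
arm.move_ptp([330,-80,260],DOWN)
p,_=optics.read_camera("top"); cv2.imwrite("pics/t12.png",p)
cv2.imwrite("pics/v12.png",cv2.resize(p[155:235,175:275],(600,480),interpolation=cv2.INTER_CUBIC))
```

```text
False [519.41646001 432.2356336   18.34470422]
22.430937536439913
lift 21.95217707254911 60.14302968978882
carry 21.969742692289614 60.152302980422974
True [-1.05163424e+02 -9.08500268e-02  1.78779025e+01]
122.2417
```

View pics/v12.png

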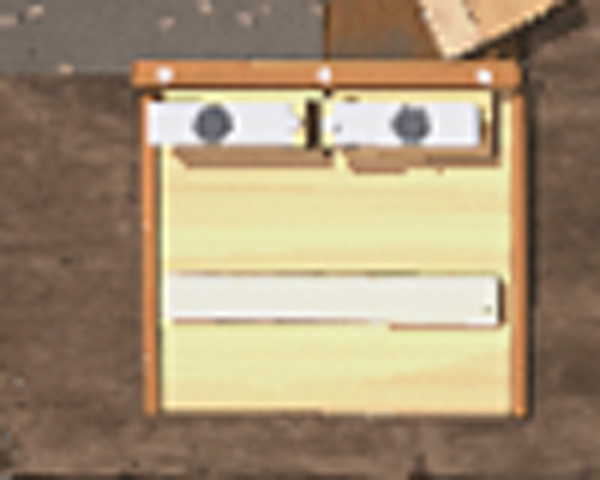

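The strip lies flat between the rails, across crop columns 165 to 500 at row 298. Now I'll push it up against the clips.

Run:
```python
from h import *
y=0; arm.command_gripper(70)
arm.move_ptp(sl(-145,y,70),PUSH); arm.servo_line(sl(-145,y,22),speed=120); print(arm.servo_line(sl(-145,y,17),speed=40,contact_N=4))
a=arm.servo_line(sl(-77,y,17),speed=40,contact_N=10)
b=arm.servo_line(sl(-60,y,17),speed=12,contact_N=7); q=unsl(arm.get_position()); print("push",a,b,q)
arm.servo_line(sl(q[0]-12,y,17),speed=60); arm.servo_line(sl(q[0]-12,y,90),speed=200)
arm.move_ptp([330,-80,260],DOWN); print(arm.get_time())
look("g","pics/t13.png",box=(155,235,198,470),z0=28)
p=cv2.imread("pics/t13.png")
cv2.imwrite("pics/v13.png",cv2.resize(p[155:225,175:275],(800,560),interpolation=cv2.INTER_CUBIC))
```

```text
False
push False True [-69.20238581  -0.21281859  16.36851779]
131.8083
g [575.1 336. ] cen [576.6 332.7] 1.583 s 3.3
g [575.8 239.3] cen [577.2 246. ] -1.559 s 6.7
g [ 532.9 -240.7] cen [ 527.8 -241.9] 0.062 s 5.2
g [ 521.3 -315.3] cen [ 527.2 -315.6] 3.128 s 5.8
```

View pics/v13.png

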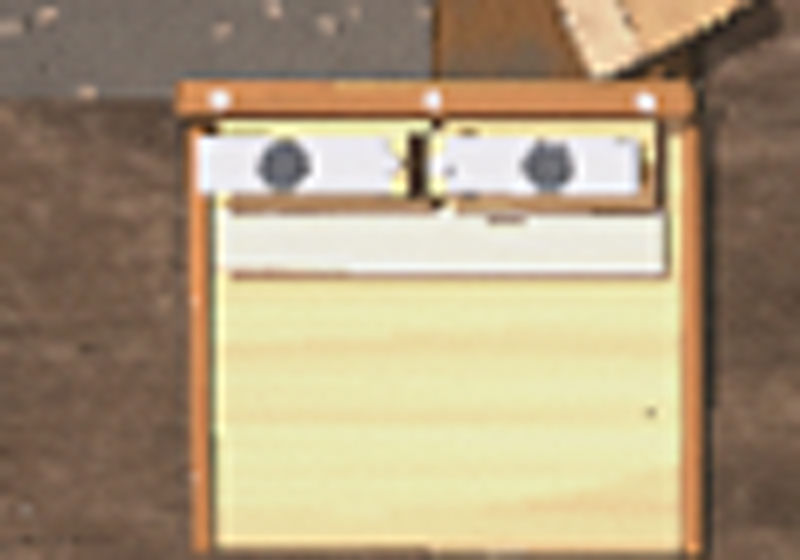

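The strip is flush along both clips, at crop row 240. The stop position of -69.2 matches -45.2 less the strip's 24 mm width. All four clips are where they should be, so I'll hand in.

```bash
python3 -c "
from h import *
arm.dwell(.5); print(arm.hand_in())"
```

```text
the job is handed in; nothing more can be done
None
```

The job is handed in: all four clips tested by leaf stiffness (telltales not read directly), the two tired ones on the reject board, the two sound ones pushed up against the ramp's top stop, and the maple strip flush against their lower sides; done at about 132 s, with no verdict returned.

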